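# Tare the empty cup on the cleanroom balance

## Robot

A 7-joint arm with a two-finger parallel gripper is mounted at the origin on a cart in front of the work surface, level with it; the furniture and walls round the work are solid. World frame = base frame: x ahead of the robot, y to its left, z up, the work surface at z = 0. Lengths are in m, angles in rad, forces in N, time in s.
With the tool pointing down it reaches from about 0.425 to 0.875 m from the base axis. Payload 4.7 kg.
Tool frame: the origin (TCP) lies midway between the tips of the shut fingers; the grasp point (between the pads) lies 19 mm behind it; x points along the fingers, y is the direction in which the jaws open and shut, and the axes are right-handed (so a half turn about x gives the same grasp; the last joint's range is limited). The gripper opens to 87 mm and grips with 3 to 60 N. Pads are 19 mm wide; open, the fingers measure 117 mm over their backs; the gripper's body (75 mm by 190 mm) begins 51 mm behind the grasp point.
Start: joints at [0.014, 0.321, -0.07, 1.45, 0.023, 1.371, -0.057], TCP at [0.65, -0, 0.223] pointing down, gripper open.
Joint ranges: [-2.86, 2.86], [-0.3, 2.09], [-1.38, 1.24], [0.06, 2.45], [-1.56, 4.7], [0.09, 2.05], [-2.69, 2.69]. Speed limits (rad/s): [2.57, 2.57, 3.14, 3.14, 3.14, 3.14, 3.14].

## Interface

Orientations are given as a rotation vector (axis times angle).
In Python, from bench import ctrl gives the robot as it stands. The module is installed in compiled form; this text tells all that it offers.
- The arm moves only by the shell command python3 -m jog 'ROWS' [FORCE]. ROWS is JSON, a list of rows, each an object with "rot": the turn, a rotation vector about the tool's x, y, z in units of 5 degrees (1.0 is 5 degrees), a list of three; "travel": the shift along the tool's x, y, z in units of 0.3 m (1.0 is 0.3 m), a list of three; "jaw": the closure, from -1 (fully open) to 1 (shut), so that 0 is half open. In form: [{"rot": [ax, ay, az], "travel": [tx, ty, tz], "jaw": jaw}, ...]. A call has 1 to 8 rows; each row shifts and turns the commanded pose from where the row before left it, along the tool's axes as they then stand; what a row does not reach is not made up. A row lasts 1/10 s, in which the tool goes at most 50 mm and 8.59 degrees, less where a joint would pass 70% of its speed; a pose out of reach is approached as far as the arm can. A call with a number of a shift or a turn outside -1 to 1 is refused whole. A call with a gripper value outside its range is refused whole. The fingers move at their own pace and stop on an object; FORCE is the grip in N (left out, the last holds). Time passes only in rows, so rows that do not move let the fingers close. It gives the time, the measured TCP pose, the force and the opening at its end, in the units of the state.
- ctrl.get_state(): the state, without advancing time (a new reading comes with each control period).
- ctrl.get_image(name): name is "scene" or "side" or "wrist"; returns the picture (420x560x3 uint8, red, green, blue); there is no depth.
- ctrl.camera_model(name): a dict with "mtx" (3x3 intrinsics, pixels), "k1" (the pictures are not rectified: a ray, as slopes to the right and down, at radius r is drawn at 1 + k1 r^2 times it, then the intrinsics apply), "extrinsics" (4x4, takes a point from world to camera coordinates); the wrist camera has in their place "hand_eye" (4x4, takes a point from camera to tool coordinates, whose origin is the TCP and whose axes are the tool frame's). Camera axes: x right, y up, looking along -z (the intrinsics and any distortion apply to the point x, -y, -z); pixel columns grow to the right and rows downward; lengths in m; the calibration is good to about 2 mm. A picture is of the moment at which its call begins: read the wrist's pose just before it. camera_model takes no time and is no camera call.
- ctrl.close_job(): hands the job in, once; it reports no verdict.
The state is a dict: "time": time; "joint_positions": joint angles; "qd": joint speeds; "joint_torque": joint torques, N m; "position": TCP position; "tool_rot": TCP orientation; "ft_force": force on the tool from outside, world axes, zero at the start; "torque": the same for the moment, N m; "grip_width": opening from 0.0 (shut) to 1.0 (fully open).
Only numpy, scipy, OpenCV 4.12 (cv2) and the standard library are available. Lean on these libraries where they do the work, as an engineer would, in place of code of your own. Each camera call takes 0.05 s, during which the arm holds its last target.

## Task

Tare the balance with the empty steel cup standing on its pan, pushing with the closed fingertips only and gripping nothing: slide the draught-shield lid fully shut by its rib, then reach down into the oblong well and hold the sunken tare key fully down for a good second. Let the key come up and push the lid fully open again so that the cup can be filled. Never press the tare key while the lid is open, never press the round power key, do not force the lid against its stops, and leave the cup and the things round the balance untouched where they stand.

Things in the scene. Friction and masses are not known exactly. Their poses are not given: they have to be found in the camera images.
- balance: Balance, white housing, 270 mm deep (x), 190 wide (y), fixed. Origin: centre of its underside, on the bench. x points from its front (keys) to its back, z up. Console top at 58 mm; low display behind the wells, to 76 mm. Clear draught shield 124 mm square, centred at x +70 mm, up to 138 mm; in it the 90 mm round pan at 67 mm. Heights over the bench. The open lid overhangs at the back.
- tare_key_face (a point): Centre of the tare key's top face: flat key 30 x 46 mm (x, y of the balance) at the bottom of the OBLONG well, 38 x 54 mm with upright walls, centred at balance x -92, y -36 mm (right-hand well, seen from the front). At rest the face lies 22 mm below the console top, 36 mm above the bench; it goes 5 mm down.
- tare_key (a joint): Travel of the tare key in m: 0 = up (at rest), 0.005 = fully down against a hard stop. Spring: starts to move at about 1.2 N, fully down at about 4.2 N, comes up by itself when released.
- power_key_face (a point): Centre of the power key's top face (do not press): round key, 33 mm wide, at the same depth in the ROUND left-hand well, 42 mm wide, at balance x -92, y +48 mm. Same spring and travel.
- power_key (a joint): Travel of the power key in m: 0 = up, 0.005 = fully down.
- lid_rib (a point): Middle of the top edge of the finger rib on the lid: an upright bar, 12 mm thick (balance x), 100 mm long (y), standing 22 mm above the lid's sheet, its top 165 mm above the bench. In front of the rib the lid goes on for 20 mm, behind it for 92 mm. A fingertip set down beside the rib pushes the lid forward (shut) or back (open).
- lid (a joint): Opening of the lid in m along the balance's +x (backwards): 0 = shut (front stop), 0.09 = fully open (rear stop). It stays where it is left; sliding it takes about 1.2 to 2 N, the stops are hard.
- tare_cup: Empty steel cup, 57 mm wide, 50 mm high, loose on the pan inside the shield; origin at the centre of its underside. To be left alone.
- pan_centre (a point): Centre of the pan's upper face, on which the cup stands.
- nut_jar: Bystander: white jar, 44 mm wide, 61 mm high, loose on the bench to the left of the balance; origin under its centre.
- loupe: Bystander: black loupe, 37 mm wide, 38 mm high, loose on the bench to the left of the balance; origin under its centre.
- threadlock_bottle: Bystander: slim red bottle with a blue cap, 29 mm wide, 96 mm high, loose on the bench to the left of the balance, towards the back; origin under its centre.
- tweezers: Bystander: dark tweezers, 120 mm long, lying loose on the bench to the right of the balance; origin under their centre.
- plug_gauge: Bystander: steel plug gauge, 89 mm long, 12 mm thick, lying loose on the bench to the right of the balance; origin under its centre.

How it is judged:
On the way, in this order (a step that is already met when the one before it is completed fails the run):
1. the lid is slid fully shut (within 5 mm) (value of joint lid below 0.005 m), for 0.2 s.
2. with the lid shut, the tare key is held fully down (4 of 5 mm) for 0.8 s by the fingers (value of joint tare_key above 0.004 m and value of joint lid below 0.008 m and contact force between the fingers and tare_key above 0.5 N), for 0.8 s.
3. the key is up and the lid is pushed fully open again (at least 82 of 90 mm) (value of joint lid above 0.082 m and value of joint tare_key below 0.001 m), for 0.2 s.
At the end, for the whole second after the job is handed in: The lid is at rest at least 82 mm open (of 90), both keys are up (within 1 mm), and the cup stands upright on the pan within 20 mm of its centre, after a tare press of 0.8 s with the lid shut (all of step 3 and velocity of joint lid below 0.01 m/s and value of joint power_key below 0.001 m and horizontal distance between tare_cup and pan_centre below 0.02 m and angle between tare_cup's own z axis and vertical below 0.05 rad and z of tare_cup in the frame of pan_centre below 0.004 m and linear speed of tare_cup below 0.02 m/s); the robot touches nothing.
It fails at once if the tare key is pressed (over 2.5 mm) while the lid is more than 10 mm open (value of joint tare_key above 0.0025 m and value of joint lid above 0.01 m).
It fails at once if the round power key is pressed (over 2.5 mm) (value of joint power_key above 0.0025 m).
It fails at once if the cup is pushed or lifted (over 6 mm) or pressed on (distance of tare_cup from where it was at the start of the episode above 0.006 m or contact force between the fingers and tare_cup above 1 N).
It fails at once if the lid is gripped or forced (over 40 N) (contact force between the fingers and lid above 40 N).
It fails at once if a bystander beside the balance is moved more than 15 mm (distance of any of nut_jar, loupe, threadlock_bottle, tweezers, plug_gauge from where it was at the start of the episode above 0.015 m).
It also fails if it takes over 58 s, if anything falls off the work surface, if the arm or the gripper's body presses on something with over 40 N, if the wrist force passes 120 N, or if a joint passes its speed limit or range.

## Working session

There is one attempt and no reset: what is moved stays moved. The work goes in short steps, Python scripts to look and compute and a shell command to move; the robot and the scene stay as the last step left them, time stands still between calls to the robot, and variables do not carry over. Pictures are saved under pics/ and viewed, and the job is handed in when it is done.

```bash
mkdir -p pics
python3 - <<'E'
from bench import ctrl
import cv2, numpy as np
s=ctrl.get_state();print(s['time'],s['position'],s['tool_rot'],s['ft_force'],s['grip_width'])
for n in ("scene","side","wrist"):
    im=ctrl.get_image(n);cv2.imwrite(f"pics/a_{n}.png",im[:,:,::-1])
    m=ctrl.camera_model(n);print(n,{k:np.round(v,4).tolist() for k,v in m.items()})
E
```

```text
0.0 [ 6.49436745e-01 -5.87906395e-05  2.21456895e-01] [ 1.20820965  1.21054729 -1.21067471] [-0.73130027 -0.3699166   0.20092605] 0.998632152579843
scene {'mtx': [[460.8185, 0.0, 286.6386], [0.0, 460.8185, 209.9585], [0.0, 0.0, 1.0]], 'k1': -0.0677, 'extrinsics': [[-0.849, -0.5283, 0.0082, 0.4998], [0.2804, -0.4373, 0.8545, -0.2728], [-0.4478, 0.7278, 0.5194, -0.672], [0.0, 0.0, 0.0, 1.0]]}
side {'mtx': [[537.3209, 0.0, 267.2652], [0.0, 537.3209, 216.5449], [0.0, 0.0, 1.0]], 'k1': -0.0036, 'extrinsics': [[0.9479, -0.3177, -0.0233, -0.5329], [0.1327, 0.3275, 0.9355, -0.176], [-0.2896, -0.8898, 0.3526, -0.8109], [0.0, 0.0, 0.0, 1.0]]}
wrist {'mtx': [[333.2051, 0.0, 273.3887], [0.0, 333.2051, 212.7797], [0.0, 0.0, 1.0]], 'k1': -0.028, 'hand_eye': [[0.0017, 0.2662, -0.9639, -0.1624], [1.0, -0.0007, 0.0016, -0.0005], [-0.0002, -0.9639, -0.2662, -0.0729], [0.0, 0.0, 0.0, 1.0]]}
```

View pics/a_scene.png

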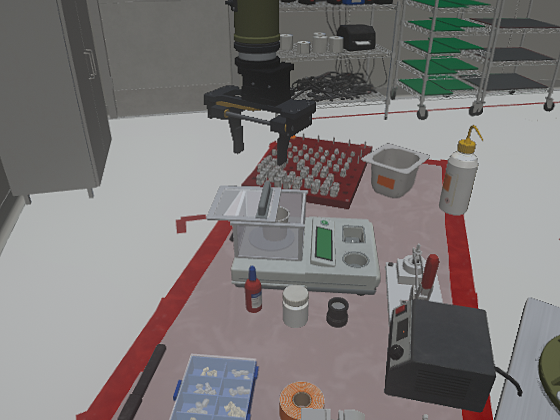

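View pics/a_side.png

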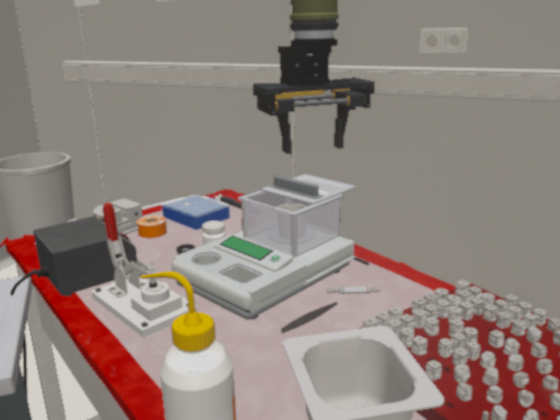

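View pics/a_wrist.png

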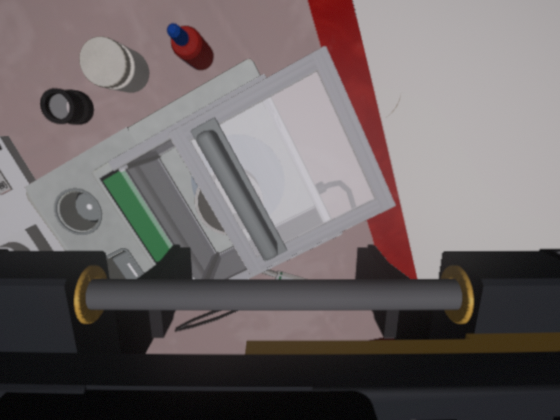

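The scene camera shows the balance at about (305,245), lid open, with the round well at (355,260) and the oblong one at (352,234). The wrist view shows the rib from (207,130) to (270,252), the round well at (80,210), and part of the oblong well at (125,262). I'll enlarge these views to read exact pixels.

```bash
cat > h.py <<'E'
import numpy as np, cv2
from bench import ctrl
from scipy.spatial.transform import Rotation as R
def cam(n,state=None):
    m=ctrl.camera_model(n)
    if n=="wrist":
        T=np.eye(4);T[:3,:3]=R.from_rotvec(state['tool_rot']).as_matrix();T[:3,3]=state['position']
        W=T@np.array(m['hand_eye'])
    else: W=np.linalg.inv(np.array(m['extrinsics']))
    return np.array(m['mtx']),m['k1'],W
def rays(n,px,state=None):
    K,k,W=cam(n,state)
    u=cv2.undistortPoints(np.array(px,float).reshape(-1,1,2),K,np.array([k,0,0,0.])).reshape(-1,2)
    d=np.c_[u[:,0],-u[:,1],-np.ones(len(u))]@W[:3,:3].T
    return W[:3,3],d
def plane(n,px,z,state=None):
    o,d=rays(n,px,state); z=np.broadcast_to(z,len(d))
    return o+d*((z-o[2])/d[:,2])[:,None]
def proj(n,P,state=None):
    K,k,W=cam(n,state)
    P=np.asarray(P,float).reshape(-1,3); c=(P-W[:3,3])@W[:3,:3]
    u=np.c_[c[:,0],-c[:,1]]/-c[:,2:3]; u=u*(1+k*(u**2).sum(1,keepdims=True))
    return u@K[:2,:2].T+K[:2,2]
E
python3 - <<'E'
from h import *
s=ctrl.get_state();print(R.from_rotvec(s['tool_rot']).as_matrix().round(3))
w=cv2.imread('pics/a_wrist.png');cv2.imwrite('pics/b1.png',cv2.resize(w[30:300,20:400],(760,540),interpolation=2))
w=cv2.imread('pics/a_scene.png');cv2.imwrite('pics/b2.png',cv2.resize(w[170:310,200:400],(800,560),interpolation=2))
w=cv2.imread('pics/a_side.png');cv2.imwrite('pics/b3.png',cv2.resize(w[165:315,165:365],(800,600),interpolation=2))
E
```

```text
[[-0.001  1.     0.   ]
 [-0.     0.    -1.   ]
 [-1.    -0.001  0.   ]]
```

View pics/b1.png

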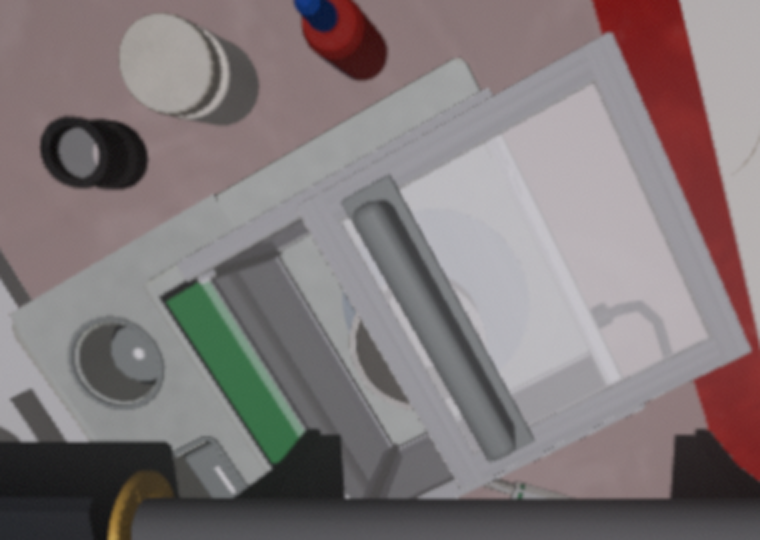

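View pics/b2.png

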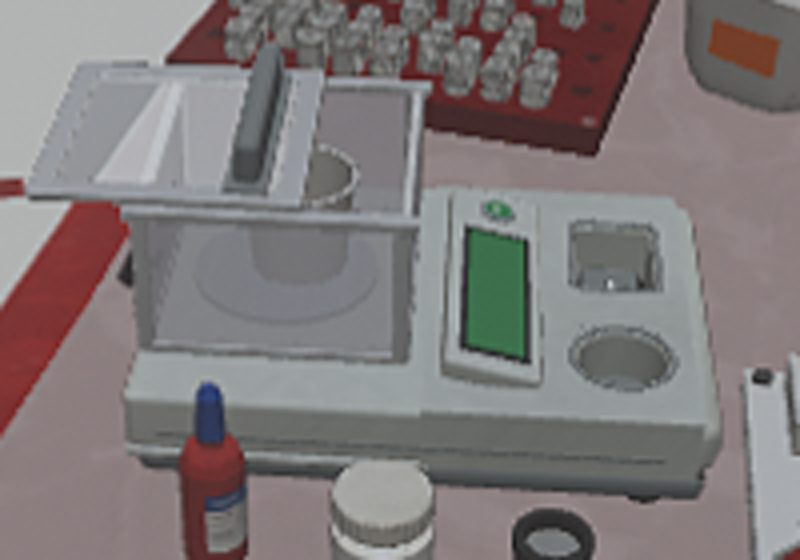

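View pics/b3.png

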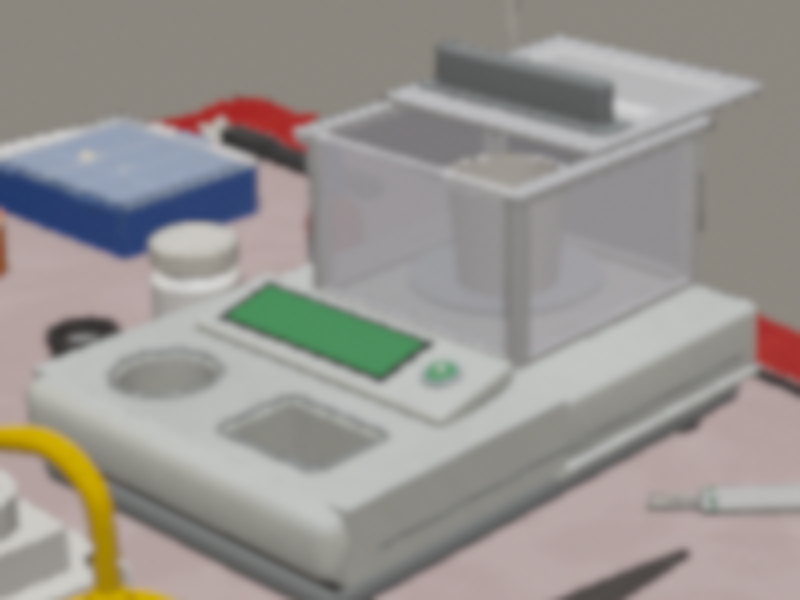

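```bash
cat > m.py <<'E'
from h import *
s=ctrl.get_state()
b1=lambda p:np.array(p,float)/2+[20,30]
b2=lambda p:np.array(p,float)/4+[200,170]
b3=lambda p:np.array(p,float)/4+[165,165]
def show(t,a): print(t,a.round(4).tolist())
show('round w',plane('wrist',b1([[118,362]]),.058,s))
show('round sc',plane('scene',b2([[624,357]]),.058))
show('round si',plane('side',b3([[166,373]]),.058))
show('obl sc',plane('scene',b2([[572,222],[657,228],[660,292],[572,288]]),.058))
show('obl si',plane('side',b3([[218,430],[290,395],[387,435],[312,472]]),.058))
for t,a in (('w',plane('wrist',b1([[375,205],[498,447]]),.165,s)),('sc',plane('scene',b2([[247,150],[272,45]]),.165)),('si',plane('side',b3([[437,45],[612,88]]),.165))):
    show('rib '+t,a); d=a[1]-a[0]; print(np.linalg.norm(d), 'yaw',np.degrees(np.arctan2(d[0],-d[1])))
# lid outline wrist corners z .143
a=plane('wrist',b1([[612,33],[750,350]]),.143,s);show('lid rear',a);d=a[1]-a[0];print(np.degrees(np.arctan2(d[0],-d[1])),np.linalg.norm(d))
a=plane('wrist',b1([[460,60],[15,315]]),.058,s);show('body left edge',a);d=a[0]-a[1];print(np.degrees(np.arctan2(d[1],d[0])),np.linalg.norm(d))
E
python3 m.py
```

```text
round w [[0.4489, -0.0155, 0.058]]
round sc [[0.4469, -0.0149, 0.058]]
round si [[0.4485, -0.0232, 0.058]]
obl sc [[0.5177, -0.1052, 0.058], [0.4782, -0.1238, 0.058], [0.4539, -0.072, 0.058], [0.4917, -0.052, 0.058]]
obl si [[0.4562, -0.0829, 0.058], [0.4914, -0.0626, 0.058], [0.5173, -0.1112, 0.058], [0.4812, -0.1304, 0.058]]
rib w [[0.6063, 0.0658, 0.165], [0.6455, -0.0174, 0.165]]
0.09199235682012993 yaw 25.217903291767037
rib sc [[0.5968, 0.0714, 0.165], [0.6423, -0.0158, 0.165]]
0.09838041132951504 yaw 27.53128960172646
rib si [[0.595, 0.0463, 0.165], [0.6417, -0.0426, 0.165]]
0.10043949872659783 yaw 27.676410028729876
lid rear [[0.6834, 0.1209, 0.143], [0.7395, 0.0125, 0.143]]
27.326399890210446 0.12204866186057069
body left edge [[0.627, 0.1265, 0.058], [0.3993, 0.0091, 0.058]]
27.257153120307745 0.25620186762205793
```

```bash
python3 -m jog '[{"rot":[1,0,0],"travel":[0,0.007,-0.06],"jaw":1},{"rot":[1,0,0],"travel":[0,0,-0.05],"jaw":1},{"rot":[1,0,0],"travel":[0,0,0],"jaw":1},{"rot":[1,0,0],"travel":[0,0,0],"jaw":1},{"rot":[1,0,0],"travel":[0,0,0],"jaw":1},{"rot":[1,0,0],"travel":[0,0,0],"jaw":1},{"rot":[1,0,0],"travel":[0,0,0],"jaw":1},{"rot":[1,0,0],"travel":[0,0,0],"jaw":1}]' 10
python3 -m jog '[{"rot":[1,0,0],"travel":[0,0,0],"jaw":1},{"rot":[1,0,0],"travel":[0,0,0],"jaw":1},{"rot":[1,0,0],"travel":[0,0,0],"jaw":1},{"rot":[1,0,0],"travel":[0,0,0],"jaw":1},{"rot":[0.6,0,0],"travel":[0,0,0],"jaw":1},{"rot":[0,0,0],"travel":[0,0,0],"jaw":1},{"rot":[0,0,0],"travel":[0,0,0],"jaw":1}]'
python3 - <<'E'
from h import *
import json
s=ctrl.get_state();print(s['time'],s['position'],s['grip_width']);print(R.from_rotvec(s['tool_rot']).as_matrix().round(3))
json.dump({k:np.array(v).tolist() for k,v in s.items()},open('s_c.json','w'))
for n in ("wrist","side","scene"):
    im=ctrl.get_image(n)[:,:,::-1];cv2.imwrite(f"pics/c_{n}.png",im)
    cv2.imwrite(f"pics/c_{n}_z.png",im if n=="wrist" else cv2.resize(im[100:310,180:440],(780,600)) )
E
```

```text
time: 0.95
position: [0.6532, 0.033, 0.2221]
tool_rot: [1.704, 0.791, -1.705]
ft_force: [-0.8, -0.6, -0.5]
grip_width: 0.355
time: 1.65
position: [0.6533, 0.033, 0.2223]
tool_rot: [1.958, 0.472, -1.958]
ft_force: [-0.5, -0.1, 0.4]
grip_width: 0.002
1.65 [0.65327429 0.03300147 0.22228677] 0.00221884753991889
[[-0.     0.455 -0.89 ]
 [-0.    -0.89  -0.455]
 [-1.    -0.     0.   ]]
```

View pics/c_wrist.png

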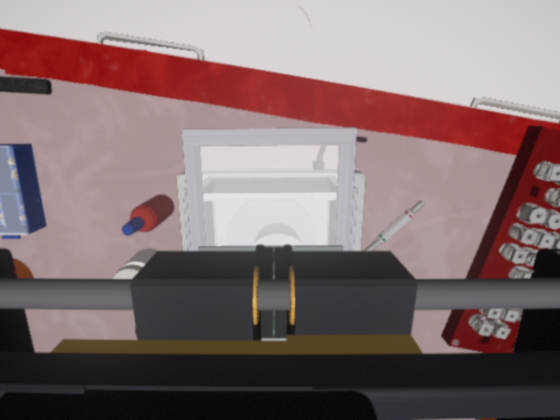

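View pics/c_side_z.png

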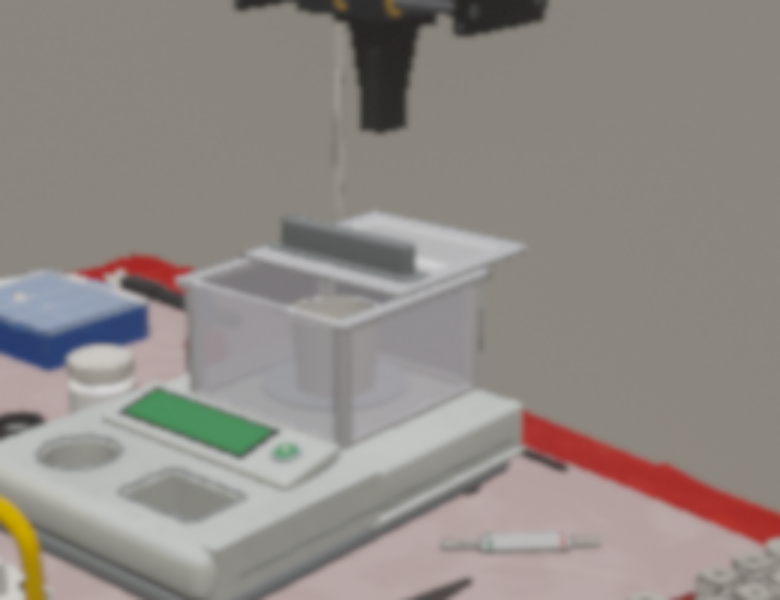

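View pics/c_scene_z.png

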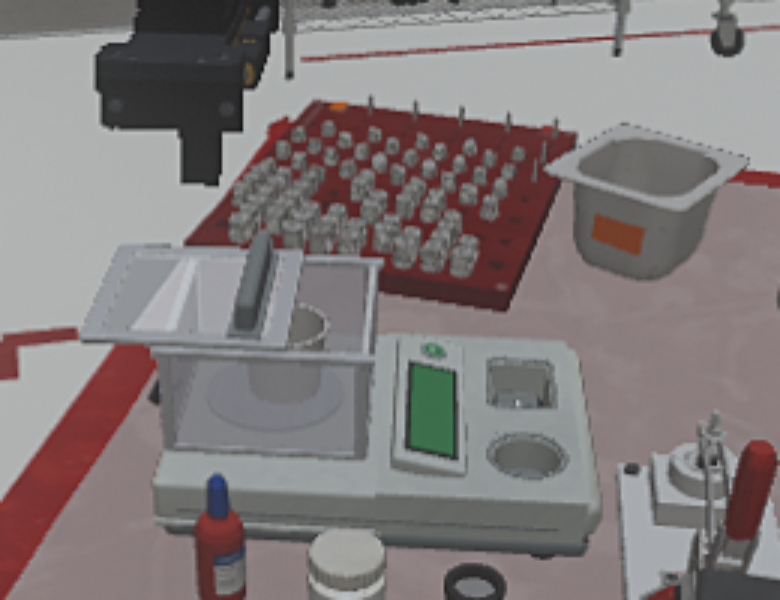

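Wrist view: the lid's rear edge runs from (183,129) to (356,129), level in the image, so the yaw is right. A line at row 247, columns 200 to 343, is probably the rib's foot. The side and scene views show the closed fingers above and behind the rib.

```bash
python3 - <<'E'
from h import *
import json
s=json.load(open('s_c.json'))
u=np.array([.891,.454]);v=np.array([-.454,.891]);tcp=np.array(s['position'][:2])
O=np.array([.5518,-.0165])
a=plane('wrist',[[183,129],[356,129]],.143,s);print(a.round(4).tolist())
for p in a: print('rel TCP',((p[:2]-tcp)@u).round(4),((p[:2]-tcp)@v).round(4),'O',(p[:2]-O)@u,(p[:2]-O)@v)
for z in(.143,.165):
  a=plane('wrist',[[200,247],[343,247]],z,s)
  for p in a: print(z,'rib? rel TCP',((p[:2]-tcp)@u).round(4),((p[:2]-tcp)@v).round(4),(p[:2]-O)@u,(p[:2]-O)@v)
print('tcp bal',(tcp-O)@u,(tcp-O)@v)
# predicted rib from scene/side: now fingertips in scene/side zooms
print(proj('scene',s['position']),proj('side',s['position']))
E
python3 - <<'E'
import cv2
i=cv2.imread('pics/c_wrist.png');cv2.imwrite('pics/c_w2.png',cv2.resize(i[110:290,170:370],(800,600)*1 if 0 else (660,594)))
E
```

```text
[[0.6832, 0.1207, 0.143], [0.7389, 0.012, 0.143]]
rel TCP 0.0665 0.0645 O 0.17939353150915247 0.062549168385096
rel TCP 0.0667 -0.0576 O 0.17958491676685623 -0.05957232122935131
0.143 rib? rel TCP -0.0225 0.0575 0.09040488930447044 0.055544526761720774
0.143 rib? rel TCP -0.0222 -0.0535 0.09065560973070885 -0.05544670188221597
0.165 rib? rel TCP -0.0138 0.0523 0.09905496854279798 0.05034105309110328
0.165 rib? rel TCP -0.0136 -0.0486 0.09928285950810233 -0.05054381941598518
tcp bal 0.11288726064843116 -0.0019635139334372963
[[247.32721414 162.05722635]] [[307.17711786 143.43342475]]
```

View pics/c_w2.png

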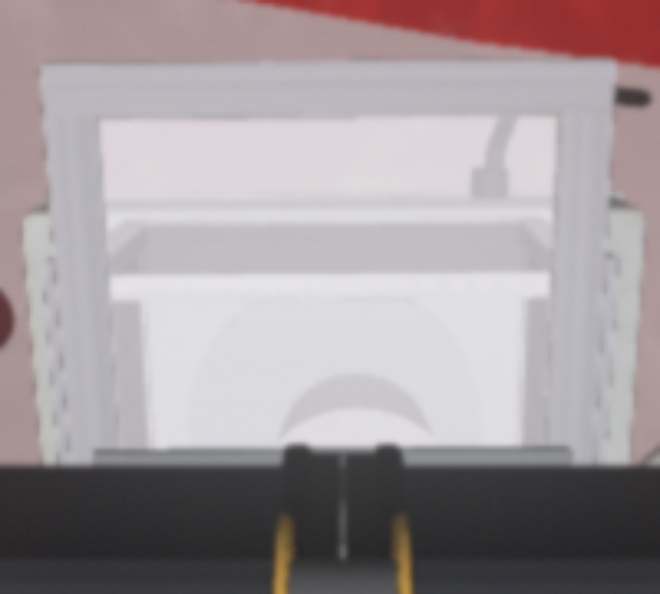

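Both wrist measurements agree: the rib's rear face is 22 to 25 mm in front of the TCP, so the fingers have about 14 mm of clearance. The lid is about 47 mm open. Lowering behind the rib.

```bash
python3 -m jog '[{"rot":[0,0,0],"travel":[0.1,0,0],"jaw":1},{"rot":[0,0,0],"travel":[0.08,0,0],"jaw":1},{"rot":[0,0,0],"travel":[0.03,0,0],"jaw":1},{"rot":[0,0,0],"travel":[0.03,0,0],"jaw":1},{"rot":[0,0,0],"travel":[0,0,0],"jaw":1}]'
python3 -m jog '[{"rot":[0,0,0],"travel":[0,0,0.02],"jaw":1},{"rot":[0,0,0],"travel":[0,0,0.015],"jaw":1},{"rot":[0,0,0],"travel":[0,0,0.01],"jaw":1},{"rot":[0,0,0],"travel":[0,0,0.01],"jaw":1},{"rot":[0,0,0],"travel":[0,0,0],"jaw":1}]'
python3 - <<'E'
from h import *
for n in ("side","scene"):
    im=ctrl.get_image(n)[:,:,::-1]
    cv2.imwrite(f"pics/d_{n}_z.png",cv2.resize(im[100:310,180:440],(780,600)) )
E
```

```text
time: 2.3
position: [0.6531, 0.0329, 0.15]
tool_rot: [1.958, 0.471, -1.96]
ft_force: [-0.5, -0.5, 0.0]
grip_width: 0.006
time: 2.8
position: [0.6388, 0.0251, 0.1514]
tool_rot: [1.96, 0.47, -1.958]
ft_force: [0.2, -0.4, 1.1]
grip_width: 0.005
```

View pics/d_side_z.png

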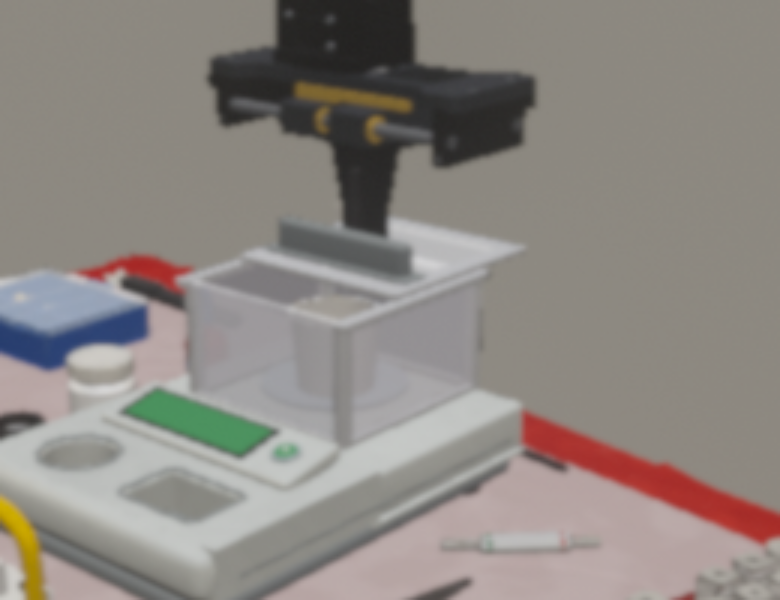

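View pics/d_scene_z.png

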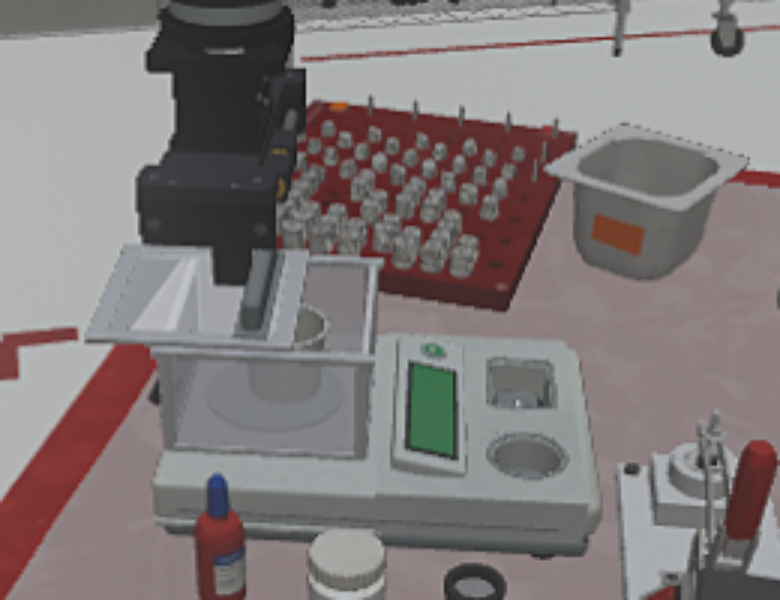

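The fingertips now sit against the rib's rear face, and the rib has just started to move. About 45 mm remain.

```bash
python3 -m jog '[{"rot":[0,0,0],"travel":[0,0,0.02],"jaw":1},{"rot":[0,0,0],"travel":[0,0,0.02],"jaw":1},{"rot":[0,0,0],"travel":[0,0,0.02],"jaw":1},{"rot":[0,0,0],"travel":[0,0,0.02],"jaw":1},{"rot":[0,0,0],"travel":[0,0,0.02],"jaw":1},{"rot":[0,0,0],"travel":[0,0,0.01],"jaw":1},{"rot":[0,0,0],"travel":[0,0,0],"jaw":1}]'
python3 -m jog '[{"rot":[0,0,0],"travel":[0,0,0.01],"jaw":1},{"rot":[0,0,0],"travel":[0,0,0],"jaw":1}]'
python3 -m jog '[{"rot":[0,0,0],"travel":[0,0,0.01],"jaw":1},{"rot":[0,0,0],"travel":[0,0,0],"jaw":1}]'
python3 - <<'E'
from h import *
for n in ("side","scene"):
    im=ctrl.get_image(n)[:,:,::-1]
    cv2.imwrite(f"pics/e_{n}_z.png",cv2.resize(im[100:310,180:440],(780,600)) )
E
```

```text
time: 3.6
position: [0.6085, 0.01, 0.1505]
tool_rot: [1.958, 0.47, -1.96]
ft_force: [0.3, 0.0, -0.2]
grip_width: 0.005
time: 3.8
position: [0.6062, 0.0089, 0.1504]
tool_rot: [1.958, 0.47, -1.96]
ft_force: [-0.9, 0.3, 1.1]
grip_width: 0.006
time: 4.0
position: [0.6036, 0.0076, 0.1504]
tool_rot: [1.958, 0.47, -1.96]
ft_force: [-0.1, 0.4, 0.3]
grip_width: 0.002
```

View pics/e_side_z.png

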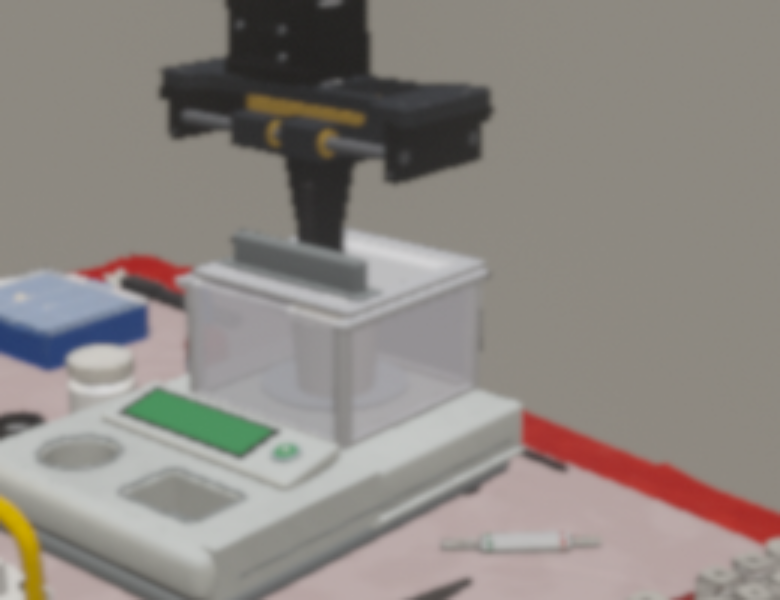

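View pics/e_scene_z.png

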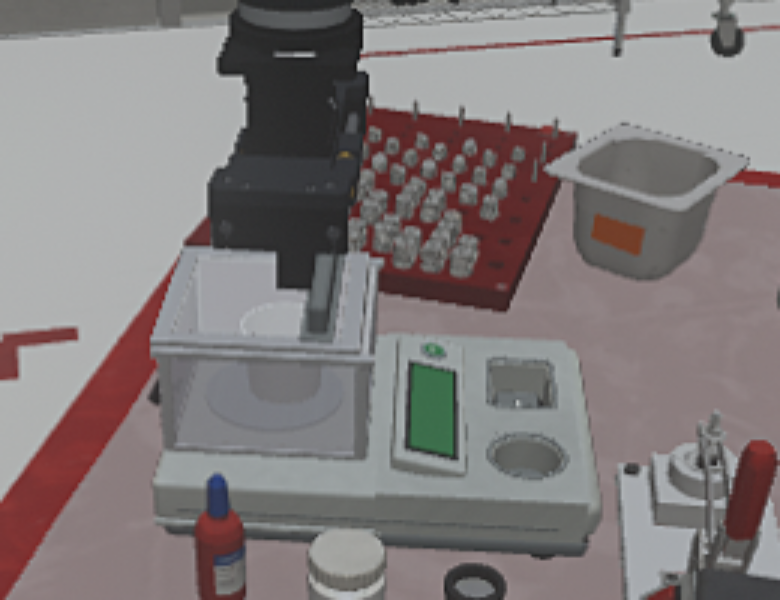

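The lid is nearly shut: its front edge is about 5 to 8 mm short of the shield's front. I'll continue in 2 mm steps and watch the force for the stop.

```bash
python3 -m jog '[{"rot":[0,0,0],"travel":[0,0,0.007],"jaw":1},{"rot":[0,0,0],"travel":[0,0,0],"jaw":1}]'
python3 -m jog '[{"rot":[0,0,0],"travel":[0,0,0.006],"jaw":1},{"rot":[0,0,0],"travel":[0,0,0],"jaw":1}]'
python3 -m jog '[{"rot":[0,0,0],"travel":[0,0,0.004],"jaw":1},{"rot":[0,0,0],"travel":[0,0,0],"jaw":1}]'
```

```text
time: 4.3
position: [0.6019, 0.0067, 0.1505]
tool_rot: [1.959, 0.47, -1.959]
ft_force: [-0.1, 1.6, -0.3]
grip_width: 0.005
time: 4.5
position: [0.6003, 0.0059, 0.1506]
tool_rot: [1.959, 0.47, -1.959]
ft_force: [0.6, 0.3, -0.2]
grip_width: 0.007
time: 4.7
position: [0.5993, 0.0054, 0.1506]
tool_rot: [1.959, 0.47, -1.959]
ft_force: [0.4, 1.3, -0.5]
grip_width: 0.006
```

```bash
python3 -m jog '[{"rot":[0,0,0],"travel":[0,0,0.004],"jaw":1},{"rot":[0,0,0],"travel":[0,0,0],"jaw":1}]'
python3 -m jog '[{"rot":[0,0,0],"travel":[0,0,0.004],"jaw":1},{"rot":[0,0,0],"travel":[0,0,0],"jaw":1}]'
```

```text
time: 4.9
position: [0.599, 0.0053, 0.1507]
tool_rot: [1.961, 0.471, -1.957]
ft_force: [4.1, 0.1, -2.0]
grip_width: 0.003
time: 5.1
position: [0.599, 0.0053, 0.1507]
tool_rot: [1.963, 0.471, -1.954]
ft_force: [7.1, 2.1, -4.3]
grip_width: 0.004
```

The lid met its stop at about 8 N, well under the limit, with the TCP at (0.599, 0.0053). That is within about 2.5 mm of my balance frame's prediction. Backing off, raising, and checking.

```bash
python3 -m jog '[{"rot":[0,0,0],"travel":[0,0,-0.015],"jaw":1},{"rot":[0,0,0],"travel":[0,0,-0.015],"jaw":1},{"rot":[0,0,0],"travel":[-0.08,0,0],"jaw":1},{"rot":[0,0,0],"travel":[-0.1,0,0],"jaw":1},{"rot":[0,0,0],"travel":[0,0,0],"jaw":1}]'
python3 - <<'E'
from h import *
s=ctrl.get_state();print(s['position'],s['ft_force'])
for n in ("side","scene","wrist"):
    im=ctrl.get_image(n)[:,:,::-1];cv2.imwrite(f'pics/f_{n}.png',im)
    if n!="wrist":cv2.imwrite(f"pics/f_{n}_z.png",cv2.resize(im[140:310,190:400],(780,632)[:2] if 0 else (741,600)) )
E
```

```text
time: 5.6
position: [0.6076, 0.0082, 0.2092]
tool_rot: [1.965, 0.468, -1.952]
ft_force: [0.3, -0.6, 0.7]
grip_width: 0.005
[0.60761844 0.00815912 0.20920828] [ 0.34864073 -0.5912463   0.69472735]
```

View pics/f_side_z.png

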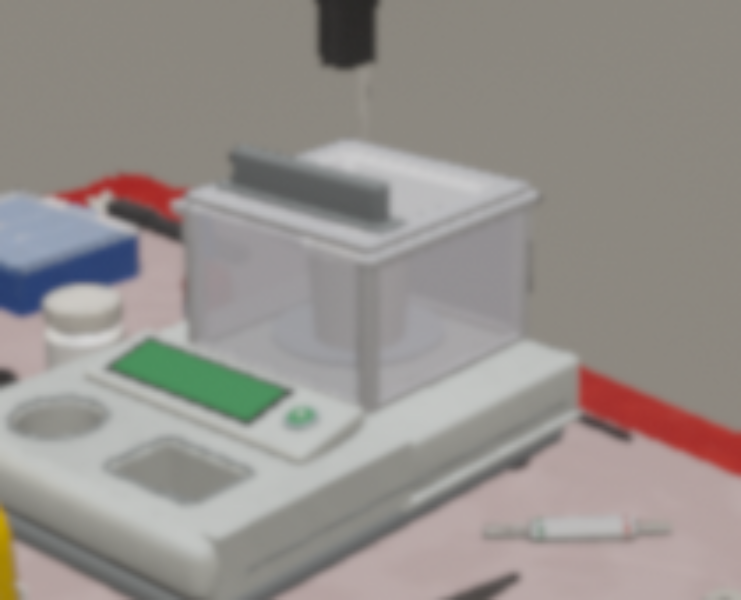

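View pics/f_scene_z.png

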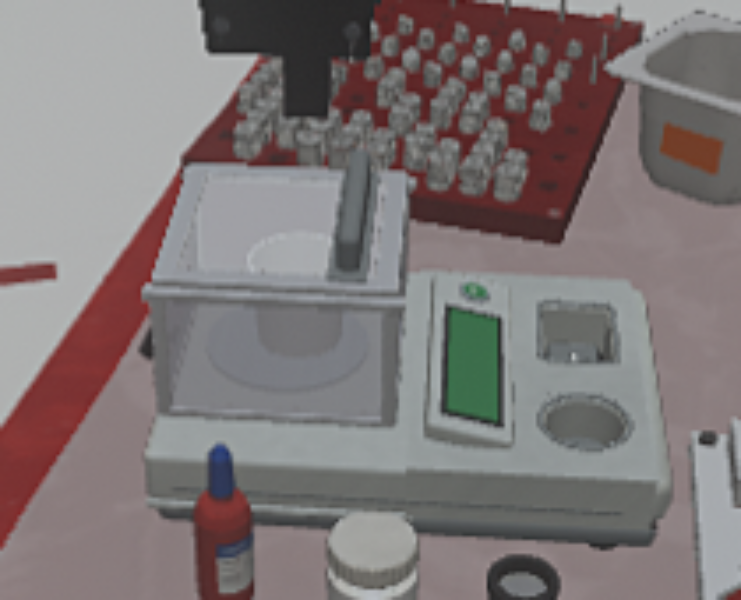

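The lid is fully shut and the cup hasn't moved. Moving above the oblong well at a safe height.

```bash
python3 -m jog '[{"rot":[0,0,0],"travel":[0,0.02,0.08],"jaw":1},{"rot":[0,0,0],"travel":[0,0.03,0.12],"jaw":1},{"rot":[0,0,0],"travel":[0,0.03,0.12],"jaw":1},{"rot":[0,0,0],"travel":[0,0.03,0.12],"jaw":1},{"rot":[0,0,0],"travel":[0.1,0,0.07],"jaw":1},{"rot":[0,0,0],"travel":[0.15,0,0],"jaw":1},{"rot":[0,0,0],"travel":[0.15,0,0],"jaw":1},{"rot":[0,0,0],"travel":[0,0,0],"jaw":1}]'
python3 - <<'E'
from h import *
s=ctrl.get_state();print(s['position'],s['ft_force']);print(R.from_rotvec(s['tool_rot']).as_matrix().round(3))
for n in ("side","scene","wrist"):
    im=ctrl.get_image(n)[:,:,::-1];cv2.imwrite(f'pics/g_{n}.png',im)
    o=(165,165) if n=="side" else (250,170)
    if n!="wrist":cv2.imwrite(f"pics/g_{n}_z.png",cv2.resize(im[o[1]:o[1]+150,o[0]:o[0]+200],(800,600),interpolation=2))
E
```

```text
time: 6.55
position: [0.4774, -0.0898, 0.0781]
tool_rot: [1.947, 0.475, -1.975]
ft_force: [-0.5, 0.5, -0.1]
grip_width: 0.009
[ 0.47740908 -0.08984461  0.07812353] [-0.48071978  0.4797214  -0.14653885]
[[-0.014  0.454 -0.891]
 [ 0.001 -0.891 -0.454]
 [-1.    -0.008  0.012]]
```

View pics/g_side_z.png

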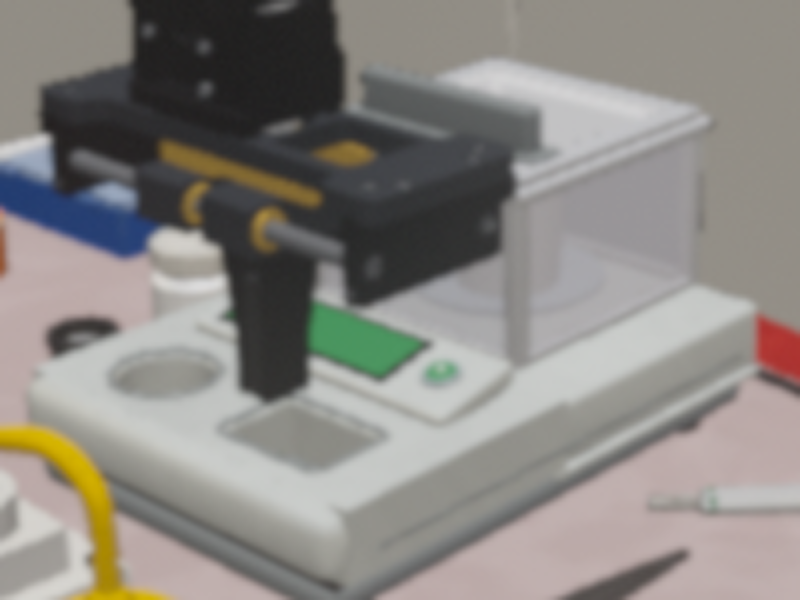

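View pics/g_scene_z.png

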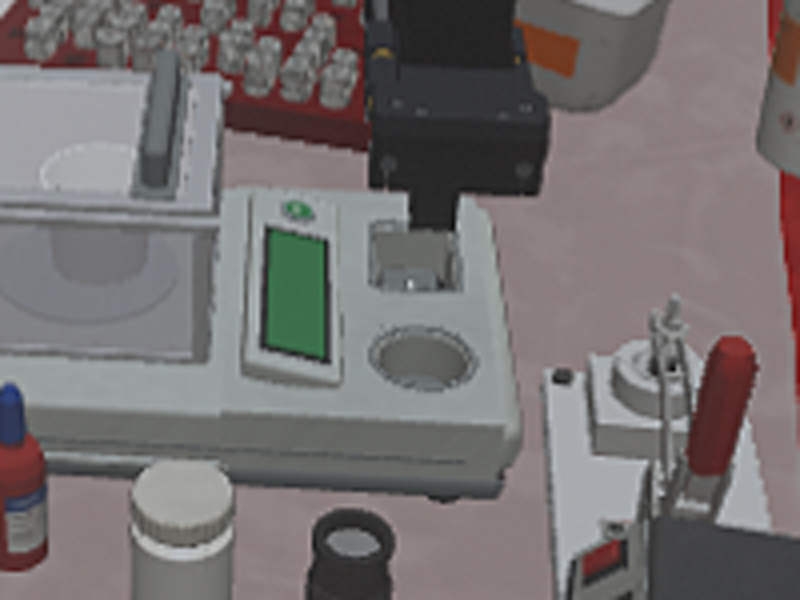

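View pics/g_wrist.png

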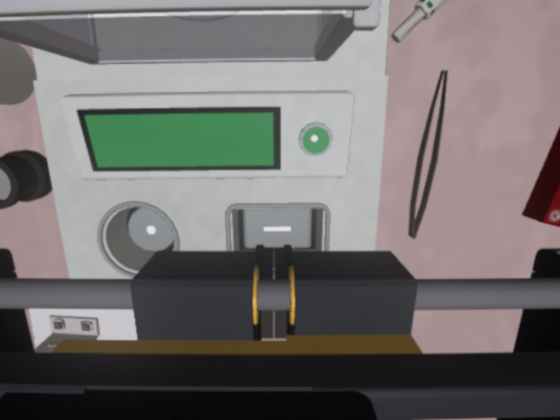

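The wrist view shows the oblong well's rear rim at row 206, columns 227 to 329, and the round well centred at about (139,240). Measuring both relative to the TCP.

Run:
```python
from h import *
s=ctrl.get_state()
u=np.array([.891,.454]);v=np.array([-.454,.891]);tcp=np.array(s['position'][:2])
a=plane('wrist',[[227,206],[329,206],[227,240],[328,240],[139,240],[139,203]],.058,s)
for p in a: print(p.round(4),'rel tcp u,v',((p[:2]-tcp)@u).round(4),((p[:2]-tcp)@v).round(4))
im=cv2.imread('pics/g_wrist.png');cv2.imwrite('pics/g_w2.png',cv2.resize(im[180:290,80:360],(800,314),interpolation=2))
for n in('scene','side'): print(n,proj(n,s['position']))
```

```text
[ 0.4933 -0.055   0.058 ] rel tcp u,v 0.0237 0.0278
[ 0.5206 -0.1086  0.058 ] rel tcp u,v 0.0238 -0.0323
[ 0.474 -0.064  0.058] rel tcp u,v 0.0025 0.0286
[ 0.5018 -0.1185  0.058 ] rel tcp u,v 0.0025 -0.0326
[ 0.4495 -0.0162  0.058 ] rel tcp u,v 0.0024 0.0823
[ 0.4713 -0.0079  0.058 ] rel tcp u,v 0.0256 0.0798
scene [[355.73996896 222.08646683]]
side [[237.46069497 255.63506915]]
```

View pics/g_w2.png

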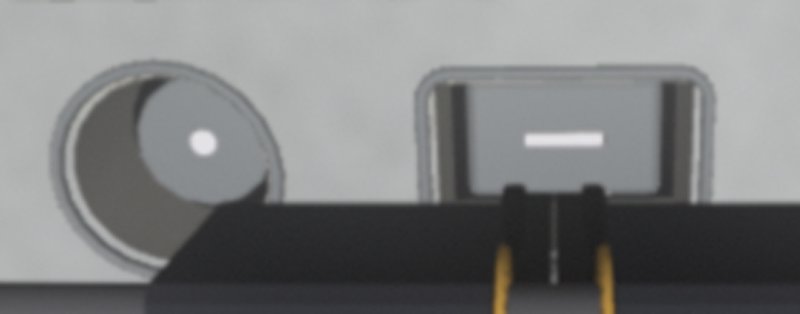

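Run:
```python
from h import *
s=ctrl.get_state();print(s['time'],s['position'],s['qd'].round(4) if hasattr(s['qd'],'round') else s['qd']);print(R.from_rotvec(s['tool_rot']).as_matrix().round(3))
u=np.array([.891,.454]);v=np.array([-.454,.891]);tcp=np.array(s['position'][:2]);z=s['position'][2]
b3=lambda p:np.array(p,float)/4+[165,165]
g2=lambda p:np.array(p,float)/4+[250,170]
def cmp(n,f,w):
    F=plane(n,f,z)[:,:2].mean(0);W=plane(n,w,.058)[:,:2].mean(0)
    print(n,'finger',F.round(4),'well',W.round(4),'well-finger u,v',((W-F)@u).round(4),((W-F)@v).round(4))
cmp('side',b3([[273.5,387.5]]),b3([[218,430],[290,395],[387,435],[312,472]]))
# scene: near-face bottom middle, add 8mm back
F=plane('scene',g2([[434,228]]),z)[0,:2]-v*.008
W=plane('scene',g2([[370,222],[457,228],[460,292],[370,288]]),.058)[:,:2].mean(0)
print('scene',F,W,(W-F)@u,(W-F)@v)
i=cv2.imread('pics/g_scene.png');cv2.imwrite('pics/g3.png',cv2.resize(i[205:275,330:395],(557,600),interpolation=2))
i=cv2.imread('pics/g_side.png');cv2.imwrite('pics/g4.png',cv2.resize(i[225:290,205:275],(646,600),interpolation=2))
```

```text
6.7 [ 0.48478675 -0.09057321  0.08575033] [-0.0018 -0.0222  0.0011 -0.0285 -0.0021 -0.0061  0.0015]
[[ 0.001  0.454 -0.891]
 [-0.    -0.891 -0.454]
 [-1.     0.001 -0.001]]
side finger [ 0.4729 -0.1102] well [ 0.4865 -0.0968] well-finger u,v 0.0182 0.0057
scene [ 0.4764501  -0.08440237] [ 0.48577885 -0.08796692] 0.006693616038353574 -0.007411267362720378
```

View pics/g3.png

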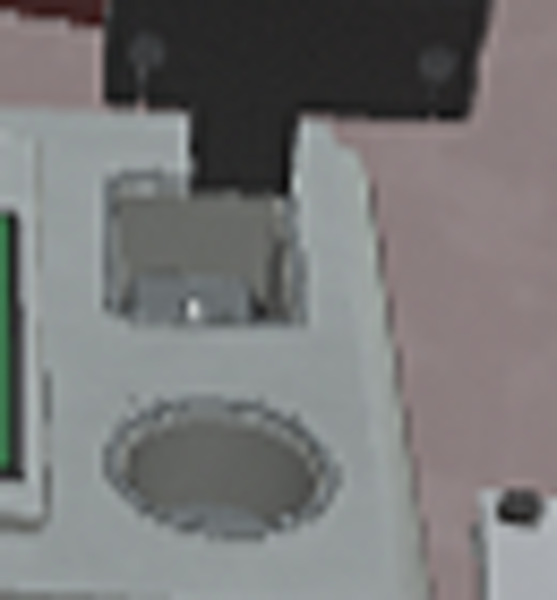

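View pics/g4.png

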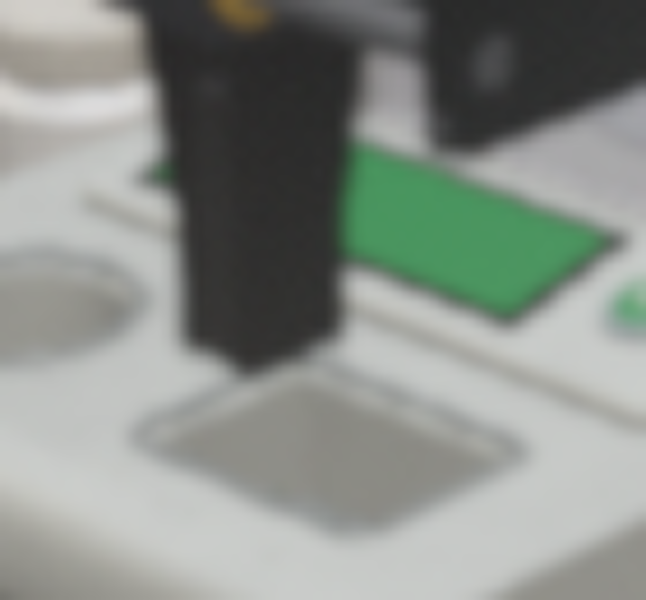

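The arm was still settling when those pictures were taken, so I'm measuring again now that it is at rest.

```bash
python3 -m jog '[{"rot":[0,0,0],"travel":[0,0,0],"jaw":1},{"rot":[0,0,0],"travel":[0,0,0],"jaw":1},{"rot":[0,0,0],"travel":[0,0,0],"jaw":1}]'
python3 - <<'E'
from h import *
import json
s=ctrl.get_state();print(s['position'],s['qd'])
json.dump({k:np.array(v).tolist() for k,v in s.items()},open('s_h.json','w'))
for n in ("wrist","side","scene"):
    im=ctrl.get_image(n)[:,:,::-1];cv2.imwrite(f'pics/h_{n}.png',im)
    a={'wrist':(80,140,280,150),'side':(205,215,80,75),'scene':(330,205,80,75)}[n]
    f=800//a[2] if n=='wrist' else 8
    f=800/a[2] if n=='wrist' else 8
    cv2.imwrite(f"pics/h_{n}_z.png",cv2.resize(im[a[1]:a[1]+a[3],a[0]:a[0]+a[2]],None,fx=f,fy=f,interpolation=2))
print(ctrl.get_state()['position'])
E
```

```text
time: 7.0
position: [0.485, -0.0905, 0.086]
tool_rot: [1.961, 0.47, -1.956]
ft_force: [-0.4, 0.1, -1.1]
grip_width: 0.004
[ 0.48501543 -0.09053055  0.08595258] [-8.13312976e-05  4.04254185e-03  2.10335986e-04  1.02806016e-02
 -1.62892226e-04 -1.42852851e-03  6.91065995e-04]
[ 0.48430743 -0.09046715  0.08509711]
```

View pics/h_wrist_z.png

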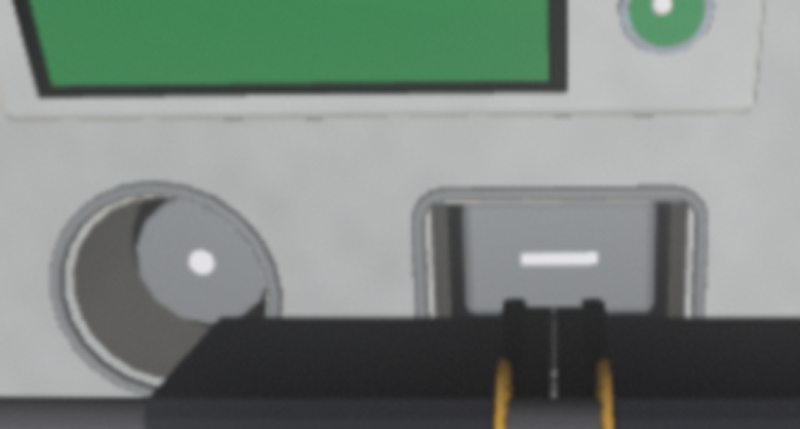

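View pics/h_side_z.png

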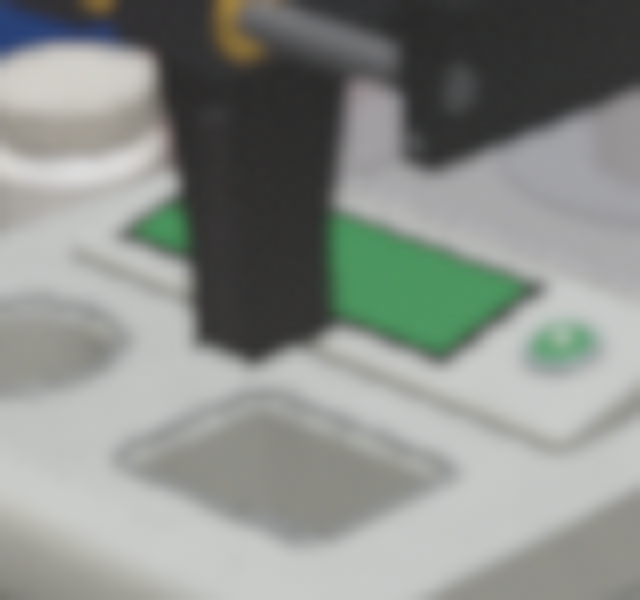

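View pics/h_scene_z.png

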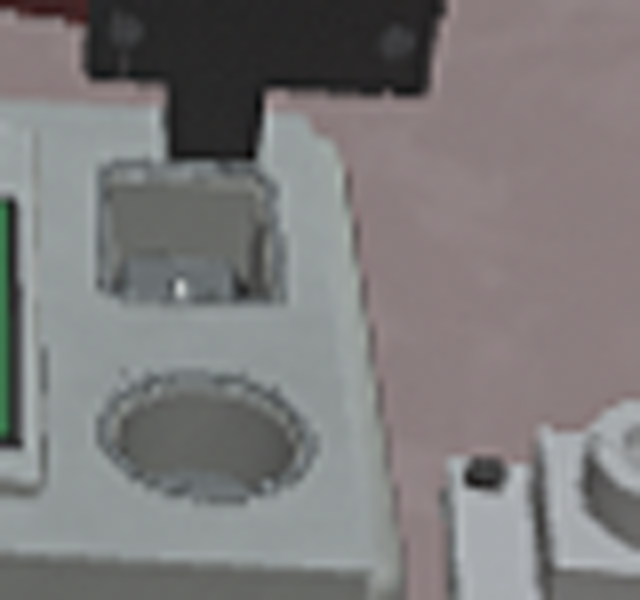

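Run:
```python
from h import *
import json
s=json.load(open('s_h.json'))
u=np.array([.891,.454]);v=np.array([-.454,.891]);tcp=np.array(s['position'][:2]);z=s['position'][2]
def uv(p):return ((p[:2]-tcp)@u*1e3).round(1),((p[:2]-tcp)@v*1e3).round(1)
W=lambda p:np.array(p,float)/(800/280)+[80,140]
for p in plane('wrist',W([[413,186],[707,186],[430,201],[690,201],[413,300],[707,300],[167,285]]),.058,s):print('wrist',uv(p))
S=lambda p:np.array(p,float)/8+[205,215]
C=lambda p:np.array(p,float)/8+[330,205]
for p in plane('side',S([[115,460],[260,390],[455,468],[305,545]]),.058):print('side well',uv(p))
for p in plane('side',S([[198,345],[253,362],[333,325]]),z):print('side finger',uv(p))
for p in plane('scene',C([[98,162],[275,165],[285,303],[98,298]]),.058):print('sc well',uv(p))
for p in plane('scene',C([[168,160],[258,160]]),z):print('sc finger',uv(p))
```

```text
wrist (np.float64(24.3), np.float64(29.3))
wrist (np.float64(24.3), np.float64(-31.4))
wrist (np.float64(21.1), np.float64(25.9))
wrist (np.float64(21.1), np.float64(-28.0))
wrist (np.float64(-0.8), np.float64(30.2))
wrist (np.float64(-0.8), np.float64(-32.5))
wrist (np.float64(2.5), np.float64(82.7))
side well (np.float64(-22.3), np.float64(20.0))
side well (np.float64(18.4), np.float64(22.0))
side well (np.float64(20.1), np.float64(-32.6))
side well (np.float64(-21.7), np.float64(-34.2))
side finger (np.float64(-14.7), np.float64(1.9))
side finger (np.float64(-12.8), np.float64(-11.7))
side finger (np.float64(9.1), np.float64(-11.0))
sc well (np.float64(23.9), np.float64(-28.7))
sc well (np.float64(-21.7), np.float64(-31.7))
sc well (np.float64(-20.6), np.float64(30.1))
sc well (np.float64(25.0), np.float64(32.3))
sc finger (np.float64(9.5), np.float64(11.9))
sc finger (np.float64(-12.5), np.float64(9.8))
```

All three views put the well centre about +2 mm along u and -1.5 mm along v from the tool axis. Clearance is about 8 mm or more all round. Descending into the well.

```bash
python3 -m jog '[{"rot":[0,0,0],"travel":[0.01,0.005,-0.007],"jaw":1},{"rot":[0,0,0],"travel":[0.03,0,0],"jaw":1},{"rot":[0,0,0],"travel":[0.03,0,0],"jaw":1},{"rot":[0,0,0],"travel":[0.03,0,0],"jaw":1},{"rot":[0,0,0],"travel":[0.03,0,0],"jaw":1},{"rot":[0,0,0],"travel":[0,0,0],"jaw":1},{"rot":[0,0,0],"travel":[0,0,0],"jaw":1}]'
python3 - <<'E'
from h import *
for n in ("side","scene"):
    im=ctrl.get_image(n)[:,:,::-1]
    a={'side':(165,165),'scene':(230,170)}[n]
    cv2.imwrite(f"pics/i_{n}_z.png",cv2.resize(im[a[1]:a[1]+150,a[0]:a[0]+200],(800,600),interpolation=2))
s=ctrl.get_state();print(s['position'],s['ft_force'])
E
```

```text
time: 7.85
position: [0.4863, -0.0908, 0.0452]
tool_rot: [1.958, 0.471, -1.96]
ft_force: [0.9, 0.3, 0.6]
grip_width: 0.003
[ 0.48687074 -0.09090891  0.04586808] [-0.37779755 -0.59171117 -0.34636704]
```

View pics/i_side_z.png

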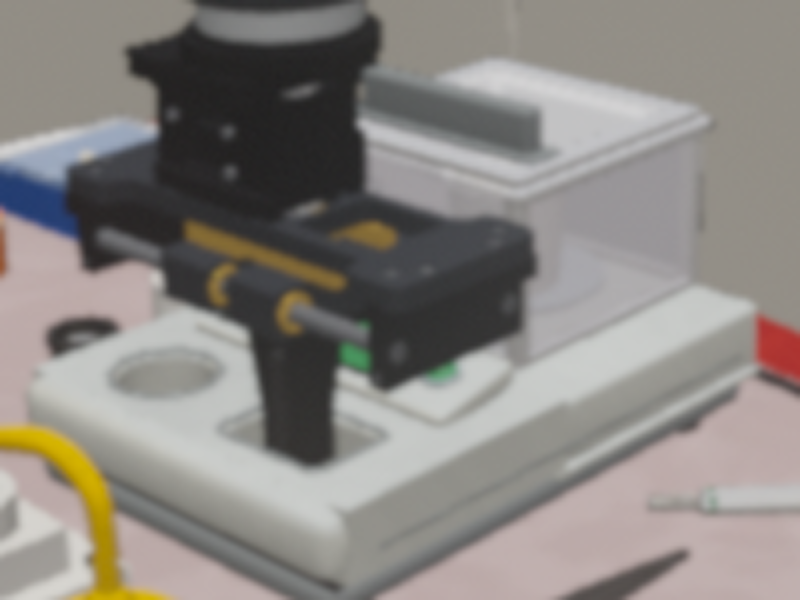

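View pics/i_scene_z.png

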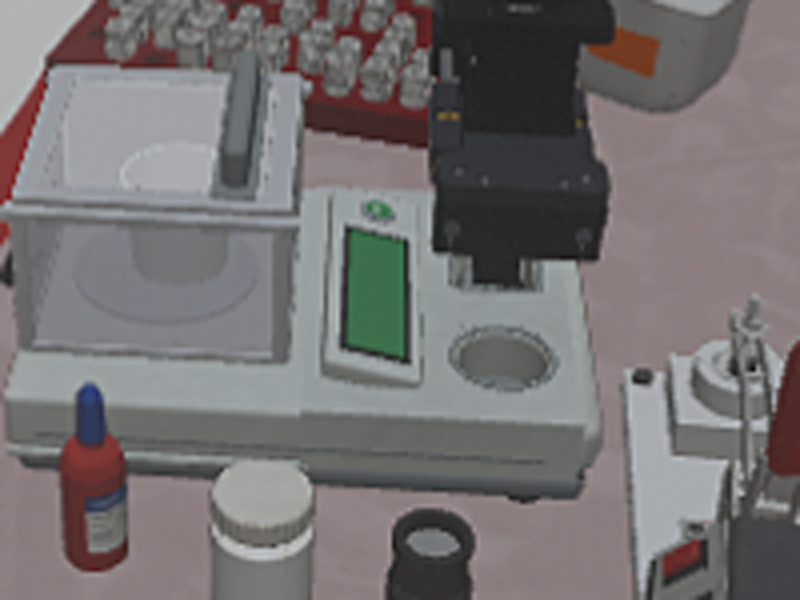

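The fingertips are inside the well with clear space around them, the lid is shut, and no contact force shows. Pressing slowly.

```bash
python3 -m jog '[{"rot":[0,0,0],"travel":[0.01,0,0],"jaw":1},{"rot":[0,0,0],"travel":[0.01,0,0],"jaw":1},{"rot":[0,0,0],"travel":[0.01,0,0],"jaw":1},{"rot":[0,0,0],"travel":[0,0,0],"jaw":1}]'
python3 -m jog '[{"rot":[0,0,0],"travel":[0.01,0,0],"jaw":1},{"rot":[0,0,0],"travel":[0.005,0,0],"jaw":1},{"rot":[0,0,0],"travel":[0,0,0],"jaw":1}]'
python3 -m jog '[{"rot":[0,0,0],"travel":[0.005,0,0],"jaw":1},{"rot":[0,0,0],"travel":[0,0,0],"jaw":1}]'
```

```text
time: 8.35
position: [0.4865, -0.0908, 0.0363]
tool_rot: [1.959, 0.47, -1.959]
ft_force: [-0.3, 0.5, 1.0]
grip_width: 0.008
time: 8.65
position: [0.4867, -0.0909, 0.0322]
tool_rot: [1.959, 0.47, -1.959]
ft_force: [-1.0, 0.8, 3.6]
grip_width: 0.006
time: 8.85
position: [0.4867, -0.0909, 0.0314]
tool_rot: [1.959, 0.47, -1.959]
ft_force: [-2.0, 0.6, 8.7]
grip_width: 0.004
```

The key is at its stop: z 0.0314 m at 8.7 N. Holding.

```bash
python3 -m jog '[{"rot":[0,0,0],"travel":[0,0,0],"jaw":1},{"rot":[0,0,0],"travel":[0,0,0],"jaw":1},{"rot":[0,0,0],"travel":[0,0,0],"jaw":1},{"rot":[0,0,0],"travel":[0,0,0],"jaw":1},{"rot":[0,0,0],"travel":[0,0,0],"jaw":1},{"rot":[0,0,0],"travel":[0,0,0],"jaw":1},{"rot":[0,0,0],"travel":[0,0,0],"jaw":1},{"rot":[0,0,0],"travel":[0,0,0],"jaw":1}]'
python3 -m jog '[{"rot":[0,0,0],"travel":[0,0,0],"jaw":1},{"rot":[0,0,0],"travel":[0,0,0],"jaw":1},{"rot":[0,0,0],"travel":[0,0,0],"jaw":1},{"rot":[0,0,0],"travel":[0,0,0],"jaw":1},{"rot":[0,0,0],"travel":[0,0,0],"jaw":1},{"rot":[0,0,0],"travel":[0,0,0],"jaw":1}]'
python3 -m jog '[{"rot":[0,0,0],"travel":[-0.02,0,0],"jaw":1},{"rot":[0,0,0],"travel":[-0.04,0,0],"jaw":1},{"rot":[0,0,0],"travel":[-0.08,0,0],"jaw":1},{"rot":[0,0,0],"travel":[-0.13,0,0],"jaw":1},{"rot":[0,0,0],"travel":[-0.13,0,0],"jaw":1},{"rot":[0,0,0],"travel":[-0.13,0,0],"jaw":1},{"rot":[0,0,0],"travel":[-0.05,0,0],"jaw":1},{"rot":[0,0,0],"travel":[0,0,0],"jaw":1}]'
python3 -m jog '[{"rot":[0,0,0],"travel":[0,0,0],"jaw":1},{"rot":[0,0,0],"travel":[0,0,0],"jaw":1}]'
```

```text
time: 9.65
position: [0.4867, -0.0909, 0.0313]
tool_rot: [1.959, 0.47, -1.959]
ft_force: [-2.3, 0.3, 8.4]
grip_width: 0.01
time: 10.25
position: [0.4867, -0.0909, 0.0313]
tool_rot: [1.959, 0.47, -1.959]
ft_force: [-3.1, -0.0, 8.8]
grip_width: 0.005
time: 11.05
position: [0.4882, -0.0911, 0.2079]
tool_rot: [1.964, 0.468, -1.952]
ft_force: [-0.4, 0.8, -0.1]
grip_width: 0.006
time: 11.25
position: [0.4854, -0.0907, 0.2029]
tool_rot: [1.956, 0.471, -1.962]
ft_force: [-0.5, -0.4, -0.2]
grip_width: 0.01
```

The press is done: over 1.4 s at about 8.5 N. Now moving to a point about 10 mm in front of the rib.

```bash
python3 -m jog '[{"rot":[0,0,0],"travel":[0,-0.03,-0.08],"jaw":1},{"rot":[0,0,0],"travel":[0,-0.04,-0.1],"jaw":1},{"rot":[0,0,0],"travel":[0,-0.04,-0.1],"jaw":1},{"rot":[0,0,0],"travel":[0,-0.006,-0.05],"jaw":1},{"rot":[0,0,0],"travel":[0,0,0],"jaw":1},{"rot":[0,0,0],"travel":[0,0,0],"jaw":1},{"rot":[0,0,0],"travel":[0,0,0],"jaw":1},{"rot":[0,0,0],"travel":[0,0,0],"jaw":1}]'
python3 - <<'E'
from h import *
for n in ("side","scene"):
    im=ctrl.get_image(n)[:,:,::-1]
    cv2.imwrite(f"pics/j_{n}_z.png",cv2.resize(im[130:310,180:420],(800,600),interpolation=2))
s=ctrl.get_state();print(s['position'],s['ft_force'])
E
```

```text
time: 12.05
position: [0.5583, -0.0164, 0.2047]
tool_rot: [1.96, 0.468, -1.96]
ft_force: [0.4, 0.5, 0.2]
grip_width: 0.007
[ 0.55856773 -0.01580332  0.20485402] [-0.18233661  0.0464902  -0.04028597]
```

View pics/j_side_z.png

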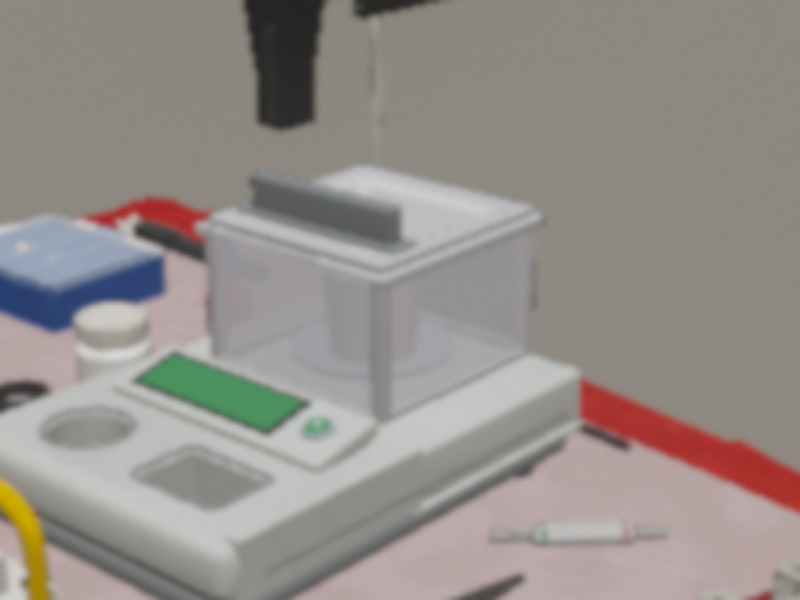

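View pics/j_scene_z.png

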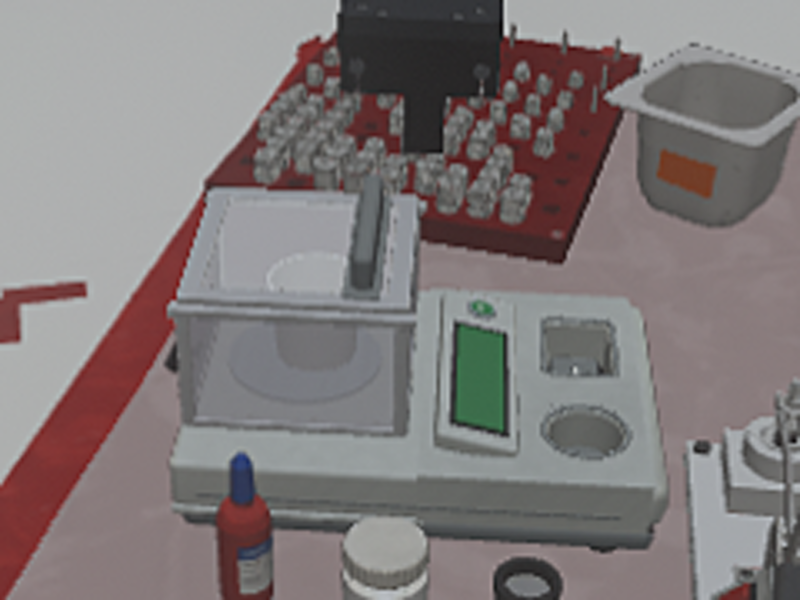

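The lid is still shut, and the fingers are in front of the rib with about 13 mm clearance. Lowering to z of about 0.150.

```bash
python3 -m jog '[{"rot":[0,0,0],"travel":[0.06,0,0],"jaw":1},{"rot":[0,0,0],"travel":[0.06,0,0],"jaw":1},{"rot":[0,0,0],"travel":[0.04,0,0],"jaw":1},{"rot":[0,0,0],"travel":[0.02,0,0],"jaw":1},{"rot":[0,0,0],"travel":[0,0,0],"jaw":1},{"rot":[0,0,0],"travel":[0,0,0],"jaw":1}]'
python3 -m jog '[{"rot":[0,0,0],"travel":[0,0,-0.015],"jaw":1},{"rot":[0,0,0],"travel":[0,0,-0.015],"jaw":1},{"rot":[0,0,0],"travel":[0,0,-0.015],"jaw":1},{"rot":[0,0,0],"travel":[0,0,-0.015],"jaw":1},{"rot":[0,0,0],"travel":[0,0,0],"jaw":1}]'
python3 - <<'E'
from h import *
for n in ("side","scene"):
    im=ctrl.get_image(n)[:,:,::-1]
    cv2.imwrite(f"pics/k_{n}_z.png",cv2.resize(im[130:310,180:420],(800,600),interpolation=2))
s=ctrl.get_state();print(s['position'],s['ft_force'])
E
```

```text
time: 12.75
position: [0.5593, -0.015, 0.1512]
tool_rot: [1.96, 0.47, -1.958]
ft_force: [-0.3, -0.5, -0.2]
grip_width: 0.007
time: 13.25
position: [0.5757, -0.0062, 0.1506]
tool_rot: [1.959, 0.471, -1.958]
ft_force: [-0.1, 1.0, 0.3]
grip_width: 0.005
[ 0.5751819  -0.00648039  0.15043823] [ 0.42659103 -0.23085851  0.15567632]
```

View pics/k_side_z.png

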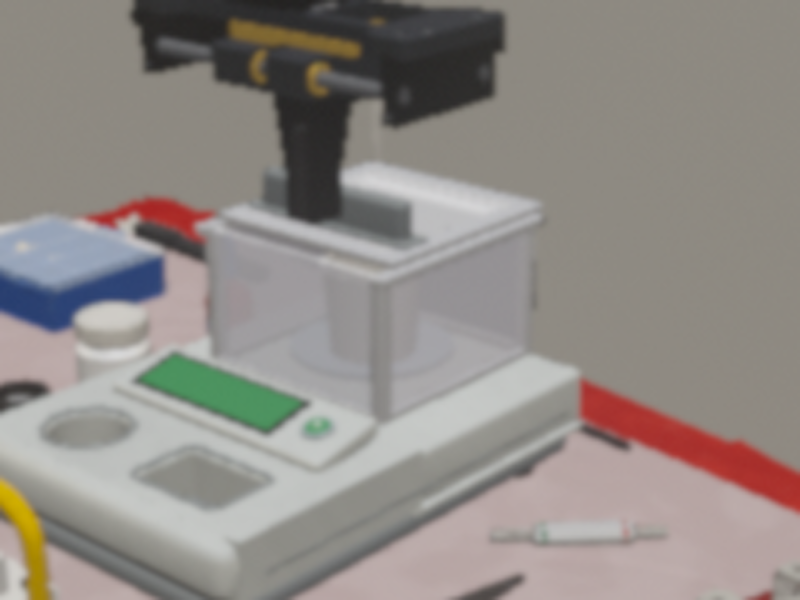

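View pics/k_scene_z.png

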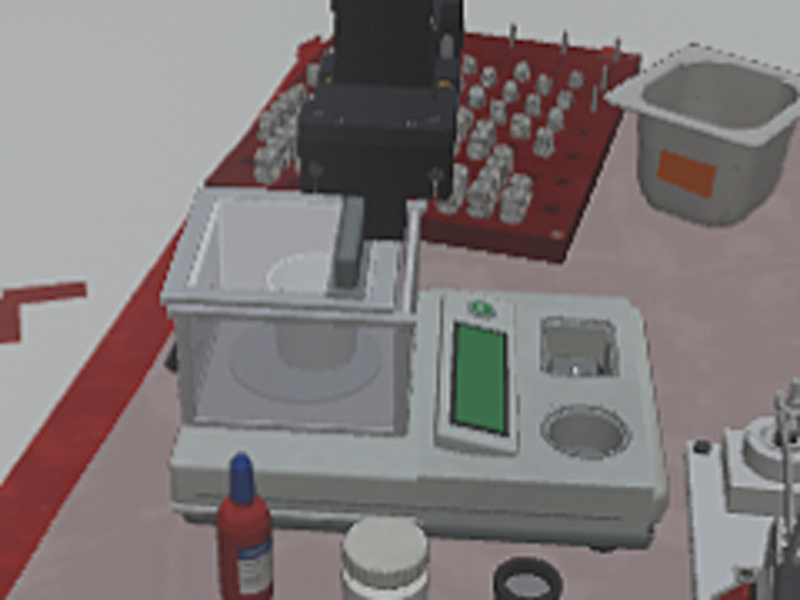

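Contact made, and the lid is about 5 mm open. About 85 mm remain. Pushing at a moderate speed.

```bash
python3 -m jog '[{"rot":[0,0,0],"travel":[0,0,-0.03],"jaw":1},{"rot":[0,0,0],"travel":[0,0,-0.03],"jaw":1},{"rot":[0,0,0],"travel":[0,0,-0.03],"jaw":1},{"rot":[0,0,0],"travel":[0,0,-0.03],"jaw":1},{"rot":[0,0,0],"travel":[0,0,-0.03],"jaw":1},{"rot":[0,0,0],"travel":[0,0,-0.03],"jaw":1},{"rot":[0,0,0],"travel":[0,0,-0.02],"jaw":1},{"rot":[0,0,0],"travel":[0,0,0],"jaw":1}]'
python3 -m jog '[{"rot":[0,0,0],"travel":[0,0,-0.01],"jaw":1},{"rot":[0,0,0],"travel":[0,0,-0.01],"jaw":1},{"rot":[0,0,0],"travel":[0,0,0],"jaw":1}]'
python3 -m jog '[{"rot":[0,0,0],"travel":[0,0,-0.01],"jaw":1},{"rot":[0,0,0],"travel":[0,0,-0.01],"jaw":1},{"rot":[0,0,0],"travel":[0,0,0],"jaw":1},{"rot":[0,0,0],"travel":[0,0,0],"jaw":1}]'
python3 -m jog '[{"rot":[0,0,0],"travel":[0,0,-0.007],"jaw":1},{"rot":[0,0,0],"travel":[0,0,0],"jaw":1}]'
```

```text
time: 14.15
position: [0.6295, 0.0215, 0.1505]
tool_rot: [1.96, 0.471, -1.957]
ft_force: [0.4, -0.5, -0.3]
grip_width: 0.006
time: 14.45
position: [0.6341, 0.0234, 0.1506]
tool_rot: [1.959, 0.47, -1.958]
ft_force: [-0.1, -0.1, 0.4]
grip_width: 0.006
time: 14.85
position: [0.6395, 0.0261, 0.1507]
tool_rot: [1.96, 0.47, -1.958]
ft_force: [0.6, -0.2, -0.4]
grip_width: 0.005
time: 15.05
position: [0.6412, 0.0269, 0.1507]
tool_rot: [1.959, 0.47, -1.958]
ft_force: [-0.5, -0.6, 0.4]
grip_width: 0.003
```

```bash
python3 -m jog '[{"rot":[0,0,0],"travel":[0,0,-0.01],"jaw":1},{"rot":[0,0,0],"travel":[0,0,-0.005],"jaw":1},{"rot":[0,0,0],"travel":[0,0,0],"jaw":1}]'
python3 -m jog '[{"rot":[0,0,0],"travel":[0,0,-0.006],"jaw":1},{"rot":[0,0,0],"travel":[0,0,0],"jaw":1}]'
python3 -m jog '[{"rot":[0,0,0],"travel":[0,0,-0.005],"jaw":1},{"rot":[0,0,0],"travel":[0,0,0],"jaw":1}]'
python3 - <<'E'
from h import *
for n in ("side","scene"):
    im=ctrl.get_image(n)[:,:,::-1]
    cv2.imwrite(f"pics/l_{n}_z.png",cv2.resize(im[130:310,180:420],(800,600),interpolation=2))
s=ctrl.get_state();print(s['position'],s['ft_force'])
E
```

```text
time: 15.35
position: [0.6454, 0.029, 0.1506]
tool_rot: [1.959, 0.47, -1.958]
ft_force: [-1.1, -0.6, 0.5]
grip_width: 0.004
time: 15.55
position: [0.6468, 0.0298, 0.1505]
tool_rot: [1.959, 0.47, -1.959]
ft_force: [0.0, -1.2, 0.0]
grip_width: 0.002
time: 15.75
position: [0.6481, 0.0305, 0.1505]
tool_rot: [1.959, 0.47, -1.959]
ft_force: [-0.4, 0.3, 0.0]
grip_width: -0.0
[0.64807043 0.03052701 0.15055123] [-0.00389546 -0.14917563  1.19376424]
```

View pics/l_side_z.png

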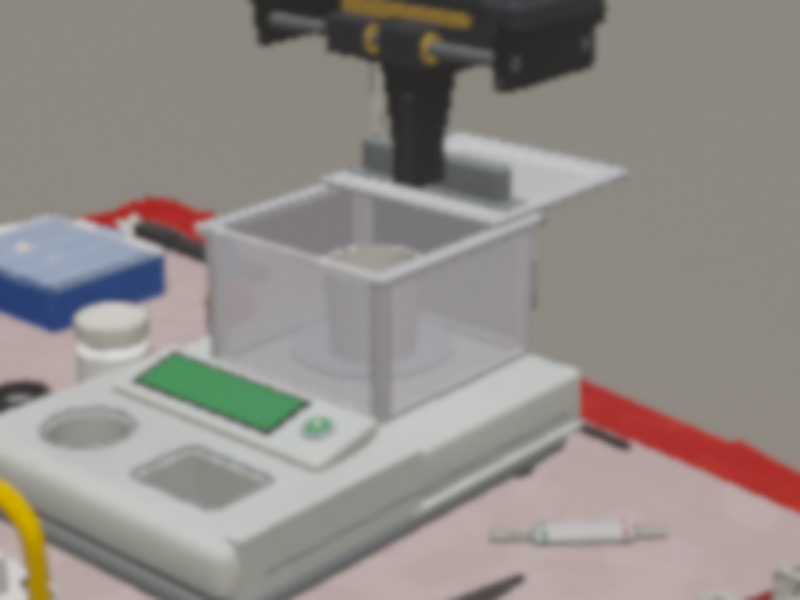

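View pics/l_scene_z.png

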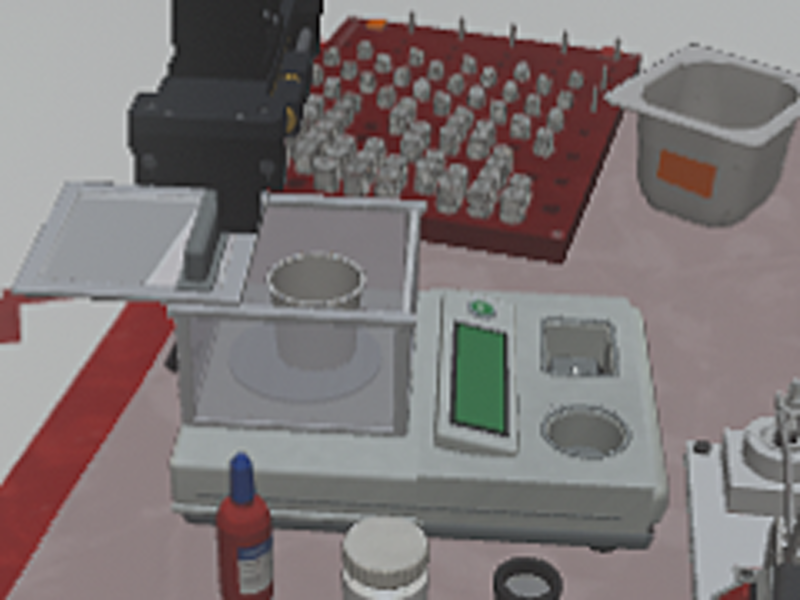

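The lid is about 86 mm open by the tool's position. Small steps until the stop is felt.

```bash
python3 -m jog '[{"rot":[0,0,0],"travel":[0,0,-0.005],"jaw":1},{"rot":[0,0,0],"travel":[0,0,0],"jaw":1}]'
python3 -m jog '[{"rot":[0,0,0],"travel":[0,0,-0.004],"jaw":1},{"rot":[0,0,0],"travel":[0,0,0],"jaw":1}]'
python3 -m jog '[{"rot":[0,0,0],"travel":[0,0,-0.004],"jaw":1},{"rot":[0,0,0],"travel":[0,0,0],"jaw":1}]'
```

```text
time: 16.05
position: [0.6487, 0.0308, 0.1505]
tool_rot: [1.957, 0.47, -1.961]
ft_force: [-3.0, -2.5, 2.7]
grip_width: 0.003
time: 16.25
position: [0.6487, 0.0308, 0.1505]
tool_rot: [1.955, 0.47, -1.963]
ft_force: [-6.3, -1.9, 3.3]
grip_width: 0.004
time: 16.45
position: [0.6488, 0.0308, 0.1505]
tool_rot: [1.953, 0.469, -1.966]
ft_force: [-8.9, -3.7, 5.5]
grip_width: 0.005
```

The rear stop was felt at about 10 N, with the TCP no longer advancing. Backing off, raising clear and checking.

```bash
python3 -m jog '[{"rot":[0,0,0],"travel":[0,0,0.015],"jaw":1},{"rot":[0,0,0],"travel":[0,0,0.015],"jaw":1},{"rot":[0,0,0],"travel":[-0.05,0,0.005],"jaw":1},{"rot":[0,0,0],"travel":[-0.1,0,0],"jaw":1},{"rot":[0,0,0],"travel":[-0.1,0,0],"jaw":1},{"rot":[0,0,0],"travel":[0,0,0],"jaw":1},{"rot":[0,0,0],"travel":[0,0,0],"jaw":1},{"rot":[0,0,0],"travel":[0,0,0],"jaw":1}]'
python3 - <<'E'
from h import *
s=ctrl.get_state();print(s['position'],s['ft_force'])
for n in ("side","scene","wrist"):
    im=ctrl.get_image(n)[:,:,::-1]
    cv2.imwrite(f"pics/n_{n}_z.png",im if n=="wrist" else cv2.resize(im[130:340,160:440],(800,600),interpolation=2))
E
```

```text
time: 17.25
position: [0.6417, 0.0276, 0.2251]
tool_rot: [1.958, 0.471, -1.96]
ft_force: [-0.2, -0.3, 0.3]
grip_width: 0.008
[0.64171429 0.02763748 0.22508715] [-0.16818461 -0.3239767   0.32904365]
```

View pics/n_side_z.png

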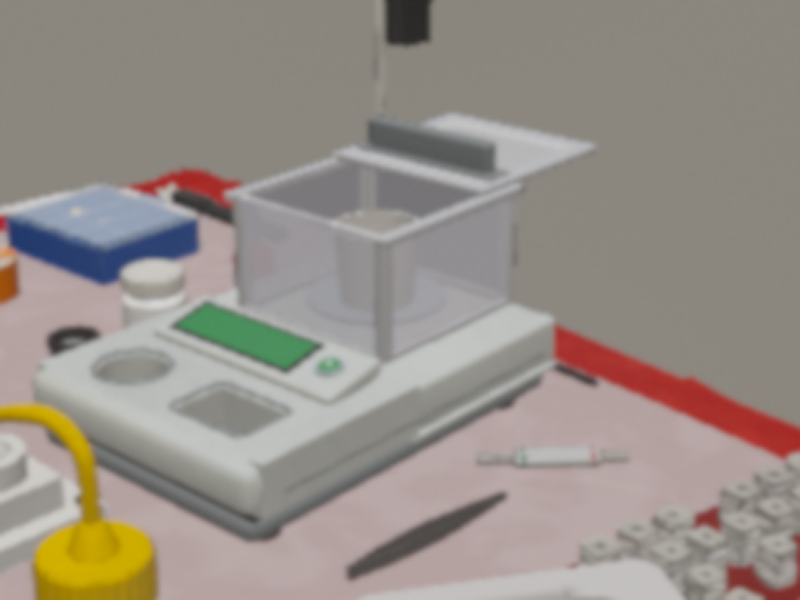

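View pics/n_scene_z.png

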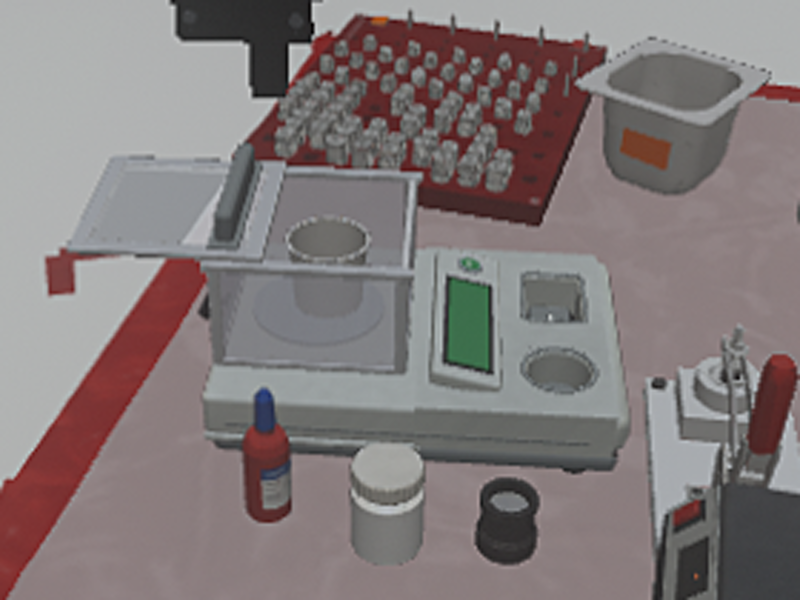

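View pics/n_wrist_z.png

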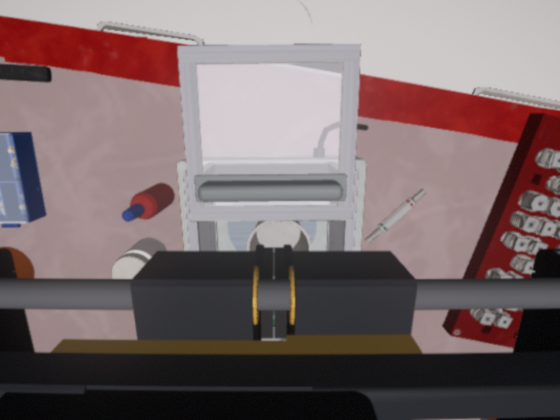

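The lid is wide open, the cup is standing on the pan, and the bystanders are in place. One last numeric check of the opening from the lid's rear edge (wrist row 47) before handing in.

Run:
```python
from h import *
s=ctrl.get_state()
u=np.array([.891,.454]);ref=np.array([.599,.0053])
a=plane('wrist',[[182,47],[359,46]],.143,s)
# rear edge shut: rear contact TCP(ref) - 9.5mm finger + 92 mm
print([(p[:2]-ref)@u-.0825 for p in a], s['ft_force'],s['qd'])
```

```text
[np.float64(0.08563267483264779), np.float64(0.08621299453036065)] [-0.40804948 -0.41995801 -0.47790553] [-2.46235706e-05  1.14258525e-03 -2.18614298e-04 -2.91001065e-03
  1.27116181e-04  2.77031958e-03  1.10620323e-04]
```

```bash
python3 -c "
from bench import ctrl
print(ctrl.close_job())"
```

```text
the job is handed in; nothing more can be done
None
```

I tared the balance as asked and handed the job in; `close_job` gives no verdict, so the result rests on my own checks.

- **Shutting the lid:** I pushed the rib forward from behind with the closed fingertips until the front stop, felt at about 8 N.
- **Tare press:** With the lid shut, I held the tare key at its stop for more than 1.4 s. The tip was at z 0.0313 m, against 31 mm expected for fully down, at about 8.5 N.
- **Opening the lid:** I withdrew from the well, then pushed the rib from the front to the rear stop, felt at about 10 N. I backed off and raised the arm clear. The robot's clock read about 17 s of the 58 s.

**Last checks:** the final pictures show the lid open, the cup upright on the pan and the five bystanders in place. The wrist force was near zero, so nothing was being touched. I didn't measure the keys or the cup's position again at the end. The key's release shows only in the withdrawal and the picture.

**Disagreements:**
- The final wrist view puts the lid at about 86 mm open, while the felt stop implies 90 mm. That is within the calibration error and above the required 82 mm.
- My first pictures over the well were taken before the arm had settled and disagreed by several millimetres. I retook them at rest before descending, and all three views then agreed to about 3 mm.

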